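# Weigh two look-alike soda capsules and dock the full one

## Task

The two blue-capped soda capsules look alike, but one is spent. Set them upright and gently on opposite pans of the green balance and take your hand off until the beam has come to rest; then take the one that sank, put it upright, blue cap up, into the well of the carbonator and press it down until its seat has bottomed: a firm push of about 18 N held for a moment, never a ramming 28 N. Leave the lighter capsule standing on its pan, let go of everything, and do not disturb the other things on the worktop.

Things in the scene. Friction and masses are not known exactly. Their poses are not given: they have to be found in the camera images.
- capsule_a: Gas capsule: upright aluminium cylinder 40 mm wide, 135 mm tall with a blue domed cap; straight side (the grip) from 5 to 113 mm above the foot, foot bevelled below. Origin: centre of the underside; z up its axis. Weighs 0.12 kg spent, 0.20 to 0.26 kg full; which one is full changes from start to start and cannot be seen. The charge sits loose inside and may tap.
- capsule_b: Gas capsule of exactly the same look and size as capsule_a; one of the two is full, the other spent. Origin: centre of the underside; z up its axis.
- balance: Green equal-arm balance, fixed, base 105 x 150 mm. Origin: centre of the underside; arms along its y axis (+y: left pan), pan centres 100 mm from the pivot. A parallel link keeps the pans level. Empty it is level; the heavier side swings down 10 mm in about a second onto a stop, the other up 10 mm. A pan yields lightly down to its stop; over 20 N of push or impact hurts it.
- pan_left_top (a point): Centre of the left steel pan's floor, upper face (moves with the pan); 85 mm above the worktop when level. The floor is flat over a radius of 33 mm, the rim 6 mm higher. Axes as the balance's, always level.
- pan_right_top (a point): Centre of the right steel pan's floor, upper face; as the left.
- beam (a joint): Angle of the balance beam, rad: 0 level, +0.10 right pan fully down, -0.10 left pan fully down.
- carbonator: Carbonator dock, fixed: black base 235 x 118 mm; in front a round white turret 72 mm wide (78 at its lip), 94 mm high, with the capsule well and a gauge on its front; 132 mm behind the well (its own +x) a docked aluminium bottle 74 mm wide, top at 256 mm. Origin: on the worktop under the well's axis. More than 28 N from a capsule damages it.
- well_mouth (a point): Centre of the mouth of the upright round well, 94 mm above the worktop; 43 mm wide, lip flared 3 mm. A rubber seat, screwed up or down by its last user, meets the capsule's foot 44 to 66 mm below the mouth (not measured); it slides down 6 mm under a steady 4 N and stays there, then bottoms hard: the push rises steeply within a millimetre. Home: bottomed, with 12 N or more held.
- tumbler: Clear glass tumbler, 81 mm wide, 91 mm tall, loose bystander behind the work; origin: centre of the underside.
- green_mug: Green and white mug, 101 mm tall, loose bystander behind the work; origin: centre of the underside.
- honey: Honey jar with black lid, 65 mm wide, 86 mm tall, loose bystander behind the work; origin: centre of the underside.

How it is judged (in metres and radians):
On the way, in this order (a step that is already met when the one before it is completed fails the run):
1. Both capsules stand upright on opposite pans, let go, and the beam has tipped and come to rest (((horizontal distance between capsule_a and pan_left_top below 0.025 m and z of capsule_a in the frame of pan_left_top between -0.004 and 0.004 m and angle between each of capsule_a, capsule_b's own z axis and vertical below 0.06 rad and horizontal distance between capsule_b and pan_right_top below 0.025 m and z of capsule_b in the frame of pan_right_top between -0.004 and 0.004 m) or (horizontal distance between capsule_a and pan_right_top below 0.025 m and z of capsule_a in the frame of pan_right_top between -0.004 and 0.004 m and angle between each of capsule_a, capsule_b's own z axis and vertical below 0.06 rad and horizontal distance between capsule_b and pan_left_top below 0.025 m and z of capsule_b in the frame of pan_left_top between -0.004 and 0.004 m)) and (value of joint beam above 0.07 rad or value of joint beam below -0.07 rad) and contact force between the fingers and capsule_a below 0.05 N and contact force between the fingers and capsule_b below 0.05 N and linear speed of each of capsule_a, capsule_b below 0.01 m/s and velocity of joint beam between -0.05 and 0.05 rad/s), for 0.3 s.
2. A capsule, upright in the well, is pressed on the bottomed seat with 12 N or more (((horizontal distance between capsule_a and well_mouth below 0.004 m and angle between capsule_a's own z axis and vertical below 0.06 rad and z of capsule_a in the frame of well_mouth below -0.047 m and contact force between capsule_a and carbonator above 12 N) or (horizontal distance between capsule_b and well_mouth below 0.004 m and angle between capsule_b's own z axis and vertical below 0.06 rad and z of capsule_b in the frame of well_mouth below -0.047 m and contact force between capsule_b and carbonator above 12 N))), for 0.2 s.
At the end, for the whole second after the job is handed in: One capsule stands upright in the well (within 4 mm of its axis, its foot at least 47 mm below the mouth), the other stands upright on a pan (within 25 mm of its centre) and is the lighter one (it rests there with less than 1.6 N); both are let go and at rest (((horizontal distance between capsule_a and well_mouth below 0.004 m and angle between capsule_a's own z axis and vertical below 0.06 rad and z of capsule_a in the frame of well_mouth below -0.047 m and ((horizontal distance between capsule_b and pan_left_top below 0.025 m and z of capsule_b in the frame of pan_left_top between -0.004 and 0.004 m and angle between capsule_b's own z axis and vertical below 0.06 rad) or (horizontal distance between capsule_b and pan_right_top below 0.025 m and z of capsule_b in the frame of pan_right_top between -0.004 and 0.004 m and angle between capsule_b's own z axis and vertical below 0.06 rad)) and contact force between capsule_b and balance between 0.7 and 1.6 N) or (horizontal distance between capsule_b and well_mouth below 0.004 m and angle between capsule_b's own z axis and vertical below 0.06 rad and z of capsule_b in the frame of well_mouth below -0.047 m and ((horizontal distance between capsule_a and pan_left_top below 0.025 m and z of capsule_a in the frame of pan_left_top between -0.004 and 0.004 m and angle between capsule_a's own z axis and vertical below 0.06 rad) or (horizontal distance between capsule_a and pan_right_top below 0.025 m and z of capsule_a in the frame of pan_right_top between -0.004 and 0.004 m and angle between capsule_a's own z axis and vertical below 0.06 rad)) and contact force between capsule_a and balance between 0.7 and 1.6 N)) and contact force between the fingers and capsule_a below 0.05 N and contact force between the fingers and capsule_b below 0.05 N and linear speed of each of capsule_a, capsule_b below 0.01 m/s); the robot touches nothing.
It fails at once if A capsule is dropped or pressed on the balance with more than 20 N (contact force between any of capsule_a, capsule_b and balance above 20 N).
It fails at once if A capsule is rammed into the carbonator with more than 28 N (contact force between any of capsule_a, capsule_b and carbonator above 28 N).
It fails at once if The tumbler, the mug or the honey jar is moved by more than 20 mm (distance of any of tumbler, green_mug, honey from where it was at the start of the episode above 0.02 m).
It also fails if it takes over 72 s, if anything falls off the work surface, if the arm or the gripper's body presses on something with over 40 N, if the wrist force passes 120 N, or if a joint passes its speed limit or range.

## Robot

A 6-joint arm with a two-finger parallel gripper is mounted at the origin on a cart in front of the work surface, level with it; the furniture and walls round the work are solid. World frame = base frame: x ahead of the robot, y to its left, z up, the work surface at z = 0. Lengths are in mm, angles in rad, forces in N, time in s.
With the tool pointing down it reaches from about 300 to 1000 mm from the base axis. Payload 5.1 kg.
Tool frame: the origin (TCP) lies at the very end of the fingers, on their centre line; the grasp point (between the pads) lies 19 mm behind it (manip.hold_point_z is the distance from the TCP to the grasp point, in mm); z points along the fingers, y is the line along which they close (so a half turn about z gives the same grasp; the last joint's range is limited). The gripper opens to 95 mm and grips with 3 to 60 N. Pads are 20 mm wide; open, the fingers measure 119 mm over their backs; the gripper's body (75 mm by 180 mm) begins 59 mm behind the grasp point.
Start: joints at [1.222, 0.124, 1.65, -0, 1.367, -0.083], TCP at [170.764, 627.156, 214.656] pointing down, gripper open.
Joint ranges: [-2.61, 2.61], [-1.02, 2.33], [0.03, 2.71], [-1.35, 4.49], [0.32, 2.68], [-2.91, 2.91]. Speed limits (rad/s): [2.57, 2.57, 3.14, 3.14, 3.14, 3.14].

## Interface

Orientations are given as a rotation vector (axis times angle).
In Python, from rig import get_state, optics, job, manip gives the robot as it stands. The module is installed in compiled form; this text tells all that it offers.
- The arm moves only by the shell command python3 -m crank FILE [FORCE], which reads ROWS from the file FILE. ROWS is a JSON object with one list for each field, all of the same length, 1 to 10, a row being the entries at one place: jaw (the finger opening in mm), sx, sy, sz (the shift in shares of 500 mm (1.0 is 500 mm)), rx, ry, rz (a rotation vector in fractions of the full range, 1 being pi rad); each row is the pose to reach, as a shift and turn from the pose commanded when the command began, along the tool's axes at that moment; what a row does not reach only later rows make up. A row lasts 1/8 s, in which the tool goes at most 62.5 mm and 0.188 rad, less where a joint would pass 70% of its speed; a pose out of reach is approached as far as the arm can. The fingers move at their own pace and stop on an object; FORCE is the grip in N (left out, the last holds). Time passes only in rows, so rows that do not move let the fingers close. It prints the time, the measured TCP pose, the force, the opening and the grip force at its end. A shift or turn number past 1, either way, is cut back to 1. Input that does not fit is refused with a message, and nothing moves.
- get_state(): the state, without advancing time (a new reading comes with each control period).
- optics.snapshot(name): name is "scene" or "top" or "wrist"; returns a dict with "frame" (384x512x3 uint8, red, green, blue), "camera_matrix" (3x3 intrinsics, pixels), "R" (3x3) and "t" (3): a world point X has camera coordinates R X + t; the wrist camera has in their place "mount" (4x4, takes a point from camera to tool coordinates, whose origin is the TCP and whose axes are the flange's). Camera axes: x right, y down, z forward; pixel columns grow to the right and rows downward; lengths in mm; the calibration is good to about 2 mm. A picture is of the moment at which its call begins: read the wrist's pose just before it. There is no depth.
- job.hand_in(): hands the job in; it is judged then, once.
The state is a dict: "time_s": time; "joint_positions": joint angles; "qvel": joint speeds; "joint_torque": joint torques, N m; "position": TCP position; "tcp_rot": TCP orientation; "ft_force": force on the tool from outside, world axes, zero at the start; "wrist_torque": the same for the moment, N m; "width": finger opening in mm; "gripper_force": force on a finger pad.
Only numpy, scipy, OpenCV 4.12 (cv2) and the standard library are available. Lean on these libraries where they do the work, as an engineer would, in place of code of your own. Each camera call takes 0.05 s, during which the arm holds its last target. There are 200 camera calls.

## Working session

There is one attempt and no reset: what is moved stays moved. The work goes in short steps, Python scripts to look and compute and a shell command to move; the robot and the scene stay as the last step left them, time stands still between calls to the robot, and variables do not carry over. Pictures are saved under pics/ and viewed, at most 10 in all, crops included, and the job is handed in when it is done.

```bash
mkdir -p pics; ls; python3 - <<'E'
from rig import get_state, optics, job, manip
import cv2, numpy as np
s=get_state(); print(s)
ims=[]
for n in("scene","top"):
    d=optics.snapshot(n); cv2.imwrite(f"pics/{n}0.png",d["frame"][:,:,::-1]); print(n,d["camera_matrix"],d["R"],d["t"])
    np.savez(f"{n}0.npz",**{k:d[k] for k in("frame","camera_matrix","R","t")})
E
```

```text
pics
{'time_s': 0.0, 'joint_positions': array([ 1.22239715e+00,  1.24514208e-01,  1.65167207e+00, -3.35329069e-05,
        1.36747941e+00, -8.26156287e-02]), 'qvel': array([ 0.00100947,  0.00170575, -0.00166893,  0.00097369,  0.00117003,
        0.0004198 ]), 'joint_torque': array([-3.19686682e-03, -4.17599738e+01, -3.59928453e+01,  7.71550974e-02,
        4.92432236e-02, -1.85828335e-04]), 'position': array([170.56052924, 626.56046739, 213.38229135]), 'tcp_rot': array([-0.41619877, -3.11348505,  0.0031916 ]), 'ft_force': array([ 0.30793153,  0.01930629, -0.65452044]), 'wrist_torque': array([0.01265443, 0.00333009, 0.02474785]), 'gripper_force': 0.0, 'width': 95.20379328260626}
scene [[443.76548417   0.         251.35222724]
 [  0.         443.76548417 189.27075228]
 [  0.           0.           1.        ]] [[ 0.48698857 -0.87316299  0.02070096]
 [-0.65564151 -0.381124   -0.65182721]
 [ 0.57704103  0.30385999 -0.75808493]] [-337.21396901  417.01869764  841.78224439]
top [[407.57397471   0.         251.91576744]
 [  0.         407.57397471 193.61915255]
 [  0.           0.           1.        ]] [[-0.0252324  -0.99949906 -0.01910378]
 [-0.98682979  0.02795785 -0.15932771]
 [ 0.159782    0.01483196 -0.98704089]] [-52.0377532  603.62430166 823.18782522]
```

View pics/scene0.png

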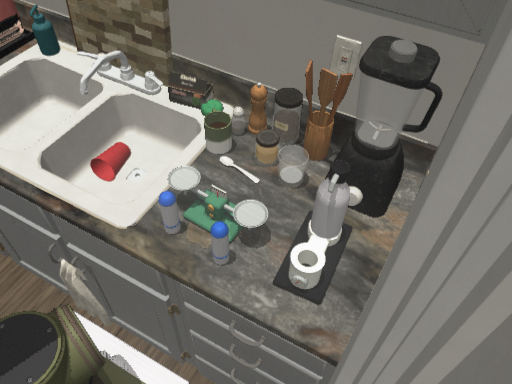

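View pics/top0.png

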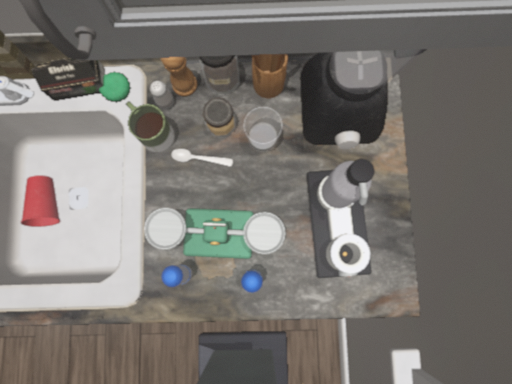

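The top view shows the blue caps at (173,276) and (252,282), the pans at (165,229) and (264,233), and the well at (348,254). The scene view shows the caps at (168,199) and (220,230), and the well at (307,258). Next I measure these.

```bash
cat > h.py <<'E'
import numpy as np, cv2
def ray(d,uv):
    v=np.linalg.inv(d["camera_matrix"])@np.array([*uv,1.]); R=d["R"]
    return -R.T@d["t"], R.T@v
def plane(d,uv,z):
    c,v=ray(d,uv); return c+v*(z-c[2])/v[2]
def tri(d1,u1,d2,u2):
    A=np.zeros((3,3));b=np.zeros(3);L=[]
    for d,u in((d1,u1),(d2,u2)):
        c,v=ray(d,u);v=v/np.linalg.norm(v);P=np.eye(3)-np.outer(v,v);A+=P;b+=P@c;L.append((c,P))
    X=np.linalg.solve(A,b);return X,[round(float(np.linalg.norm(P@(X-c))),1) for c,P in L]
def blobs(m,amin=40):
    n,l,st,ce=cv2.connectedComponentsWithStats(m.astype(np.uint8))
    return [(ce[i].round(1),st[i].tolist()) for i in range(1,n) if st[i,4]>=amin]
def blue(f):
    h=cv2.cvtColor(f,cv2.COLOR_RGB2HSV); return (h[...,0]>105)&(h[...,0]<130)&(h[...,1]>150)&(h[...,2]>60)
E
python3 - <<'E'
from h import *
T=np.load("top0.npz");S=np.load("scene0.npz")
bt=blobs(blue(T["frame"]));bs=blobs(blue(S["frame"]))
for b in bt:print("top",b,plane(T,b[0],124).round(1))
for b in bs:print("sc",b,plane(S,b[0],124).round(1))
for i,j in zip(sorted(bt,key=lambda b:b[0][0]),sorted(bs,key=lambda b:b[0][0])):print(tri(T,i[0],S,j[0]))
f=T["frame"];h=cv2.cvtColor(f,cv2.COLOR_RGB2HSV)
for nm,(x0,y0,x1,y1),z in(("panL",(138,200,192,256),91),("panR",(240,205,292,260),91),("well",(322,228,376,282),94)):
    m=np.zeros(f.shape[:2],bool);m[y0:y1,x0:x1]=True
    m&=(h[...,1]<40)&(h[...,2]>(150 if nm=="well" else 120))
    c,_=cv2.findContours(m.astype(np.uint8),0,1);c=max(c,key=cv2.contourArea)
    hu=cv2.convexHull(c);e=cv2.fitEllipse(hu);print(nm,e,plane(T,e[0],z).round(1))
m=(h[...,0]>65)&(h[...,0]<90)&(h[...,1]>100);m[:,:180]=0;m[:200]=0
c,_=cv2.findContours(m.astype(np.uint8),0,1);c=max(c,key=cv2.contourArea);print("base",cv2.minAreaRect(c),plane(T,cv2.minAreaRect(c)[0],10))
crop=np.hstack([cv2.resize(f[200:300,135:295],None,fx=3,fy=3,interpolation=2),cv2.resize(f[200:300,300:400],None,fx=3,fy=3,interpolation=2)])
cv2.imwrite("pics/c1.png",crop[:,:,::-1])
E
```

```text
top (array([171.6, 277.5]), [163, 269, 18, 17, 160]) [433.3  86.7 124. ]
top (array([251.2, 281.6]), [242, 273, 19, 19, 239]) [422.  -63.7 124. ]
sc (array([165.8, 196.7]), [160, 191, 13, 13, 115]) [436.3  86.6 124. ]
sc (array([219. , 229.2]), [211, 222, 17, 16, 212]) [419.5 -68.4 124. ]
(array([433.80889209,  85.22396799, 127.50549087]), [0.8, 0.8])
(array([422.39543987, -64.75673123, 118.01169669]), [1.3, 1.3])
panL ((162.43931579589844, 225.247314453125), (59.04085159301758, 97.80679321289062), 3.1356866359710693) [535.7 112.9  91. ]
panR ((262.2654113769531, 235.71090698242188), (63.62947082519531, 76.06941986083984), 150.48187255859375) [509.4 -87.3  91. ]
well ((347.7865905761719, 250.2521209716797), (40.88167190551758, 55.0870475769043), 159.65924072265625) [ 476.3 -254.8   94. ]Traceback (most recent call last):
  File "<stdin>", line 14, in <module>
ValueError: max() iterable argument is empty
```

```bash
python3 - <<'E'
from h import *
T=np.load("top0.npz");S=np.load("scene0.npz")
f=T["frame"];i=f.astype(int)
for nm,D in(("t",T),("s",S)):
    g=D["frame"].astype(int);m=(g[...,2]-g[...,0]>45)&(g[...,2]-g[...,1]>30)
    for b in blobs(m,60):print(nm,b,plane(D,b[0],124).round(1))
m=(i[...,1]-i[...,0]>25)&(i[...,1]>60);m[:,:180]=0;m[:200]=0
for b in blobs(m,60):print("green",b)
c,_=cv2.findContours(m.astype(np.uint8),0,1);print(cv2.minAreaRect(np.vstack(c)))
a=cv2.resize(f[195:300,135:300],None,fx=3,fy=3,interpolation=2);b=cv2.resize(f[195:300,300:400],None,fx=3,fy=3,interpolation=2)
cv2.imwrite("pics/c1.png",np.hstack([a,b])[:,:,::-1])
E
```

```text
t (array([171.7, 276. ]), [162, 266, 21, 21, 350]) [436.   86.5 124. ]
t (array([251.4, 281.1]), [241, 271, 21, 22, 355]) [422.9 -64.1 124. ]
s (array([166.7, 198.3]), [159, 191, 17, 15, 207]) [433.4  81.9 124. ]
s (array([219. , 229.4]), [211, 221, 17, 17, 232]) [419.1 -68.7 124. ]
green (array([216.5, 233.7]), [183, 209, 70, 50, 2524])
green (array([251.3, 281.4]), [242, 272, 20, 20, 300])
((223.267333984375, 248.32672119140625), (81.59305572509766, 79.60298156738281), 5.710593223571777)
```

View pics/c1.png

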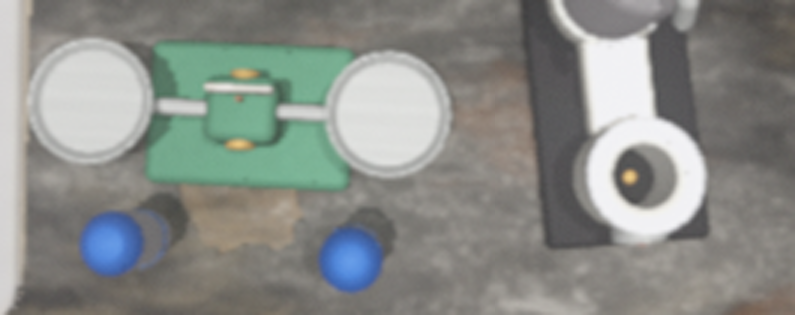

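The crop shows pan circles centred at top pixels (165.3,228) and (264.3,232.7), and the well ring centred near (350.2,254). The caps are clear of the pans.

```bash
python3 - <<'E'
from h import *
from scipy.spatial.transform import Rotation as Ro
T=np.load("top0.npz")
a=plane(T,(165.3,228),91);b=plane(T,(264.3,232.7),91);print(a,b,np.linalg.norm(a-b),(a+b)/2,np.degrees(np.arctan2(*(a-b)[:2])))
print("well",plane(T,(350.2,254),94))
g=T["frame"].copy();gray=cv2.GaussianBlur(cv2.cvtColor(g,cv2.COLOR_RGB2GRAY),(3,3),0)
for nm,x,y,r in(("L",165,228,(18,23)),("R",264,233,(18,23)),("W",350,254,(17,23)),("Wi",350,254,(8,13))):
    c=cv2.HoughCircles(cv2.resize(gray[y-32:y+32,x-32:x+32],None,fx=4,fy=4,interpolation=2),cv2.HOUGH_GRADIENT,1,400,param1=120,param2=10,minRadius=r[0]*4,maxRadius=r[1]*4)
    if c is not None:
        c=c[0,0]/4; uv=(c[0]+x-32-.4,c[1]+y-32-.4);print(nm,uv,c[2],plane(T,uv,94 if nm[0]=="W" else 91))
from rig import optics,get_state
s=get_state();print(Ro.from_rotvec(s["tcp_rot"]).as_matrix().round(3))
print(optics.snapshot("wrist")["mount"],optics.snapshot("wrist")["camera_matrix"])
E
```

```text
[529.95909638 107.09006764  91.        ] [515.26746174 -91.56739968  91.        ] 199.19998355717183 [522.61327906   7.76133398  91.        ] 4.2295870517472824
well [ 468.84308904 -259.06492401   94.        ]
W (np.float32(350.225), np.float32(253.975)) 19.725 [ 468.89040168 -259.11695459   94.        ]
Wi (np.float32(349.975), np.float32(252.725)) 11.1 [ 471.33271362 -258.78187791   94.        ]
[[-0.965  0.263 -0.001]
 [ 0.263  0.965 -0.002]
 [ 0.    -0.002 -1.   ]]
[[-4.50957376e-05 -9.65226867e-01 -2.61413644e-01  7.34471666e+01]
 [ 9.99999934e-01  5.05466257e-05 -3.59142295e-04 -2.00980297e-01]
 [ 3.59867370e-04 -2.61413643e-01  9.65226801e-01 -1.70416513e+02]
 [ 0.00000000e+00  0.00000000e+00  0.00000000e+00  1.00000000e+00]] [[268.44437814   0.         259.06116879]
 [  0.         268.44437814 189.06961615]
 [  0.           0.           1.        ]]
```

The pans come out 199 mm apart (200 expected), and the lip radius fits. Next I go above the left capsule at about (435,85), with the closing line turned along world y.

The rows are not in the units I measure in: shifts go in shares of 500 mm and turns go in shares of pi rad. I convert before sending: -453 mm / 500 = -0.906, -300 mm / 500 = -0.6, -0.266 rad / 3.1416 = -0.0847.

```bash
echo '{"jaw": [95,95,95,95,95,95,95,95,95,95],"sx": [-0.2,-0.4,-0.6,-0.794,-0.794,-0.794,-0.794,-0.794,-0.794,-0.794],"sy": [-0.22,-0.45,-0.68,-0.906,-0.906,-0.906,-0.906,-0.906,-0.906,-0.906],"sz": [0,0,0,0,0,0,0,0,0,0],"rx": [0,0,0,0,0,0,0,0,0,0],"ry": [0,0,0,0,0,0,0,0,0,0],"rz": [-0.0414,-0.0847,-0.0847,-0.0847,-0.0847,-0.0847,-0.0847,-0.0847,-0.0847,-0.0847]}' > m.json && python3 -m crank m.json 20; echo '{"jaw": [95,95,95],"sx": [0,0,0],"sy": [0,0,0],"sz": [0,0,0],"rx": [0,0,0],"ry": [0,0,0],"rz": [0,0,0]}' > m.json && python3 -m crank m.json
cat >> h.py <<'E'
from scipy.spatial.transform import Rotation as Ro
def wsnap():
    from rig import get_state,optics
    s=get_state();d=optics.snapshot("wrist");R=Ro.from_rotvec(s["tcp_rot"]).as_matrix();M=np.array(d["mount"])
    Rc=R@M[:3,:3];c=R@M[:3,3]+s["position"]
    return dict(frame=d["frame"],camera_matrix=np.array(d["camera_matrix"]),R=Rc.T,t=-Rc.T@c),s
def go(s,X,yaw=0):
    "shift in tool axes to bring TCP to world X"
    return (Ro.from_rotvec(s["tcp_rot"]).as_matrix().T@(np.array(X)-s["position"])).round(1)
def bmask(g):
    g=g.astype(int);return (g[...,2]-g[...,0]>45)&(g[...,2]-g[...,1]>30)
E
python3 - <<'E'
from h import *
W,s=wsnap();print(s["position"],s["joint_positions"].round(2),Ro.from_rotvec(s["tcp_rot"]).as_matrix().round(4),s["ft_force"])
for b in blobs(bmask(W["frame"]),60):print(b,plane(W,b[0],124).round(1))
cv2.imwrite("pics/w1.png",W["frame"][:,:,::-1])
E
```

```text
time_s: 1.45
position: [435.4, 83.3, 214.7]
tcp_rot: [0.003, 3.141, -0.0]
ft_force: [-0.1, -0.9, -0.5]
width: 94.7
gripper_force: 0.0
time_s: 1.82
position: [434.4, 86.8, 214.5]
tcp_rot: [0.003, -3.141, -0.0]
ft_force: [-0.4, -1.1, -0.3]
width: 95.4
gripper_force: 0.0
[434.3707706   86.76541006 214.509839  ] [ 0.08 -0.36  2.09  0.    1.41 -1.5 ] [[-1.e+00 -2.e-03 -3.e-04]
 [-2.e-03  1.e+00  2.e-04]
 [ 3.e-04  2.e-04 -1.e+00]] [-0.41345329 -1.11513928 -0.32501861]
(array([110.4, 178.7]), [89, 159, 43, 39, 1300]) [421.1 -61.7 124. ]
(array([260.1, 191.7]), [242, 174, 38, 37, 1094]) [434.2  87.5 124. ]
```

View pics/w1.png

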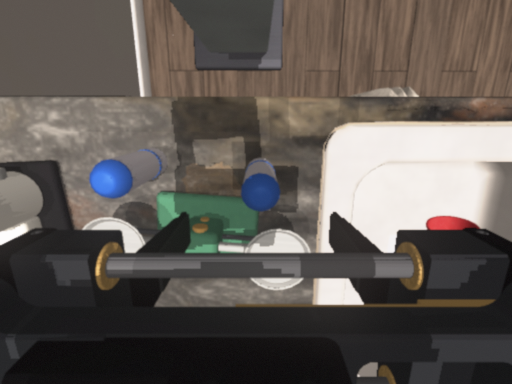

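The wrist view shows capsule A centred at (260,192) between the fingers, which gives (434,87.5), and capsule B at (110,179). I'll descend with the TCP to z≈79 and grip.

Scaled: 135.5 mm / 500 = 0.271, 105 mm / 500 = 0.21.

```bash
echo '{"jaw": [95,95,95,95,95,10,10,10,10,10],"sx": [0,0,0,0,0,0,0,0,0,0],"sy": [0.001,0.001,0.001,0.001,0.001,0.001,0.001,0.001,0.001,0.001],"sz": [0.11,0.21,0.271,0.271,0.271,0.271,0.271,0.271,0.271,0.271],"rx": [0,0,0,0,0,0,0,0,0,0],"ry": [0,0,0,0,0,0,0,0,0,0],"rz": [0,0,0,0,0,0,0,0,0,0]}' > m.json && python3 -m crank m.json 35; echo '{"jaw": [10,10,10,10],"sx": [0,0,0,0],"sy": [0,0,0,0],"sz": [0,0,0,0],"rx": [0,0,0,0],"ry": [0,0,0,0],"rz": [0,0,0,0]}' > m.json && python3 -m crank m.json
```

```text
time_s: 3.12
position: [434.8, 86.2, 79.2]
tcp_rot: [0.0, -3.142, 0.0]
ft_force: [0.5, 0.5, 0.3]
width: 50.3
gripper_force: 0.0
time_s: 3.62
position: [434.7, 86.3, 79.0]
tcp_rot: [0.0, -3.141, 0.0]
ft_force: [0.6, 1.0, -1.0]
width: 39.2
gripper_force: 35.0
```

Scaled: -115 mm / 500 = -0.23, -100 mm / 500 = -0.2.

```bash
echo '{"jaw": [10,10,10,10,10,10,10,10,10,10],"sx": [0,0,0,-0.1,-0.191,-0.191,-0.191,-0.191,-0.191,-0.191],"sy": [0,0,0,0.02,0.042,0.042,0.042,0.042,0.042,0.042],"sz": [-0.1,-0.2,-0.23,-0.23,-0.23,-0.23,-0.23,-0.23,-0.23,-0.23],"rx": [0,0,0,0,0,0,0,0,0,0],"ry": [0,0,0,0,0,0,0,0,0,0],"rz": [0,0,0,0,0,0,0,0,0,0]}' > m.json && python3 -m crank m.json
python3 - <<'E'
from h import *
W,s=wsnap();print(s["position"],s["ft_force"],s["width"])
for b in blobs(bmask(W["frame"]),60):print(b,plane(W,b[0],124).round(1),plane(W,b[0],239).round(1))
from rig import optics
T=optics.snapshot("scene");a=W["frame"];cv2.imwrite("pics/w2.png",np.hstack([cv2.resize(a,(400,300)),cv2.resize(T["frame"][120:312,100:356],(400,300))])[:,:,::-1])
E
```

```text
time_s: 4.88
position: [530.0, 107.2, 194.5]
tcp_rot: [-0.0, 3.141, 0.0]
ft_force: [0.9, -1.0, -0.8]
width: 39.5
gripper_force: 35.0
[530.00993207 107.22808429 194.536361  ] [ 0.94775256 -1.04943517 -0.78766855] 39.54336242267205
(array([57.3, 74.2]), [30, 50, 55, 50, 2125]) [422.6 -61.2 124. ] [438.7  19.1 239. ]
(array([258.8, 240.3]), [224, 224, 71, 29, 1566]) [573.9 106.7 124. ] [517.8 106.9 239. ]
(array([258.9, 285.3]), [230, 278, 59, 19, 815]) [624.5 106.8 124. ] [544.3 106.9 239. ]
```

View pics/w2.png

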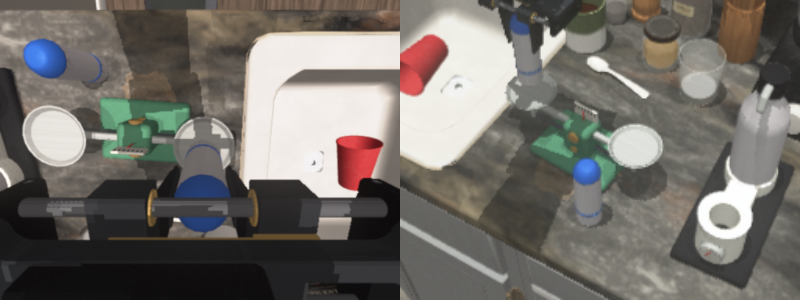

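Capsule A hangs upright over the left pan: in the wrist half its axis goes down to the pan at (205,140), and the scene half agrees. I'll lower it onto the pan, following the pan down to its stop.

Scaled: 39 mm / 500 = 0.078, 38 mm / 500 = 0.076.

```bash
echo '{"jaw": [10,10,10,10,10,10,10,10,10,10],"sx": [0,0,0,0,0,0,0,0,0,0],"sy": [0,0,0,0,0,0,0,0,0,0],"sz": [0.03,0.05,0.058,0.064,0.068,0.072,0.076,0.078,0.078,0.078],"rx": [0,0,0,0,0,0,0,0,0,0],"ry": [0,0,0,0,0,0,0,0,0,0],"rz": [0,0,0,0,0,0,0,0,0,0]}' > m.json && python3 -m crank m.json; echo '{"jaw": [60,60,60,60,75,75,75,75,75,75],"sx": [0,0,0,0,0,0,0,0,0,0],"sy": [0,0,0,0,0,0,0,0,0,0],"sz": [0,0,0,0,0,-0.02,-0.1,-0.16,-0.16,-0.16],"rx": [0,0,0,0,0,0,0,0,0,0],"ry": [0,0,0,0,0,0,0,0,0,0],"rz": [0,0,0,0,0,0,0,0,0,0]}' > m.json && python3 -m crank m.json
python3 - <<'E'
from h import *
W,s=wsnap();print(s["position"],s["ft_force"],s["width"])
for b in blobs(bmask(W["frame"]),60):print(b,plane(W,b[0],124).round(1),plane(W,b[0],199).round(1),plane(W,b[0],209).round(1))
E
```

```text
time_s: 6.22
position: [530.3, 107.3, 155.2]
tcp_rot: [-0.0, 3.142, 0.0]
ft_force: [-0.8, -0.6, -1.0]
width: 39.7
gripper_force: 35.0
time_s: 7.48
position: [529.9, 107.2, 234.5]
tcp_rot: [0.0, -3.141, 0.0]
ft_force: [-0.7, -0.1, -0.2]
width: 75.0
gripper_force: 0.0
[529.93132354 107.24717602 234.45640756] [-0.70640019 -0.11551932 -0.17135969] 74.99308915037784
(array([86.9, 80.6]), [65, 60, 45, 43, 1480]) [422.6 -61.4 124. ] [431.7 -16.4 199. ] [432.9 -10.4 209. ]
(array([260. , 209.4]), [237, 187, 47, 46, 1670]) [555.7 108.  124. ] [529.2 107.8 199. ] [525.7 107.7 209. ]
```

Scaled: -170 mm / 500 = -0.34, 108.5 mm / 500 = 0.217.

```bash
echo '{"jaw": [95,95,95,95,95,95,95,95],"sx": [0.054,0.108,0.162,0.217,0.217,0.217,0.217,0.217],"sy": [-0.084,-0.17,-0.256,-0.34,-0.34,-0.34,-0.34,-0.34],"sz": [0.01,0.02,0.04,0.04,0.04,0.04,0.04,0.04],"rx": [0,0,0,0,0,0,0,0],"ry": [0,0,0,0,0,0,0,0],"rz": [0,0,0,0,0,0,0,0]}' > m.json && python3 -m crank m.json
python3 - <<'E'
from h import *
W,s=wsnap();print(s["position"],s["tcp_rot"],s["ft_force"],s["width"])
for b in blobs(bmask(W["frame"]),60):print(b,plane(W,b[0],124).round(1),plane(W,b[0],199).round(1))
E
```

```text
time_s: 8.52
position: [422.2, -61.9, 215.0]
tcp_rot: [0.003, -3.141, -0.0]
ft_force: [0.3, -0.2, -0.1]
width: 95.2
gripper_force: 0.0
[422.2255534  -61.92519721 214.96885311] [ 3.12465293e-03 -3.14108597e+00 -3.24454378e-04] [ 0.33889506 -0.15709247 -0.09869126] 95.22723817574419
(array([256.9, 189.8]), [238, 172, 38, 37, 1110]) [420.2 -64.4 124. ] [399.7 -63.8 199. ]
```

Scaled: 136 mm / 500 = 0.272, 105 mm / 500 = 0.21.

```bash
echo '{"jaw": [95,95,95,95,95,10,10,10,10,10],"sx": [0.003,0.003,0.003,0.003,0.003,0.003,0.003,0.003,0.003,0.003],"sy": [-0.004,-0.004,-0.004,-0.004,-0.004,-0.004,-0.004,-0.004,-0.004,-0.004],"sz": [0.11,0.21,0.272,0.272,0.272,0.272,0.272,0.272,0.272,0.272],"rx": [0,0,0,0,0,0,0,0,0,0],"ry": [0,0,0,0,0,0,0,0,0,0],"rz": [0,0,0,0,0,0,0,0,0,0]}' > m.json && python3 -m crank m.json 35; echo '{"jaw": [10,10,10,10,10,10,10,10,10,10],"sx": [0,0,0,0,0,0,0,0,0,0],"sy": [0,0,0,0,0,0,0,0,0,0],"sz": [0,0,0,0,-0.1,-0.2,-0.24,-0.24,-0.24,-0.24],"rx": [0,0,0,0,0,0,0,0,0,0],"ry": [0,0,0,0,0,0,0,0,0,0],"rz": [0,0,0,0,0,0,0,0,0,0]}' > m.json && python3 -m crank m.json
```

```text
time_s: 9.82
position: [420.3, -64.7, 79.2]
tcp_rot: [-0.0, 3.142, 0.0]
ft_force: [-0.8, 0.1, 0.6]
width: 50.5
gripper_force: 0.0
time_s: 11.08
position: [419.3, -64.4, 197.0]
tcp_rot: [0.0, -3.138, -0.002]
ft_force: [0.3, -0.2, -2.9]
width: 40.1
gripper_force: 35.0
```

Scaled: -95 mm / 500 = -0.19, -80 mm / 500 = -0.16.

```bash
echo '{"jaw": [10,10,10,10,10,10,10,10,10,10],"sx": [-0.08,-0.16,-0.19,-0.19,-0.19,-0.19,-0.19,-0.19,-0.19,-0.19],"sy": [-0.02,-0.044,-0.054,-0.054,-0.054,-0.054,-0.054,-0.054,-0.054,-0.054],"sz": [0,0,0,0,0,0.02,0.032,0.038,0.044,0.044],"rx": [0,0,0,0,0,0,0,0,0,0],"ry": [0,0,0,0,0,0,0,0,0,0],"rz": [0,0,0,0,0,0,0,0,0,0]}' > m.json && python3 -m crank m.json; echo '{"jaw": [10,10,10,10,10,10,10,10,10],"sx": [0,0,0,0,0,0,0,0,0],"sy": [0,0,0,0,0,0,0,0,0],"sz": [0.004,0.008,0.012,0.016,0.02,0.024,0.028,0.028,0.028],"rx": [0,0,0,0,0,0,0,0,0],"ry": [0,0,0,0,0,0,0,0,0],"rz": [0,0,0,0,0,0,0,0,0]}' > m.json && python3 -m crank m.json
python3 - <<'E'
from h import *
W,s=wsnap();print(s["position"],s["ft_force"],s["width"])
for b in blobs(bmask(W["frame"]),60):print(b,[plane(W,b[0],z).round(1) for z in(199,209,219)])
E
```

```text
time_s: 12.32
position: [515.2, -91.7, 176.9]
tcp_rot: [0.0, -3.141, -0.0]
ft_force: [0.7, 0.1, -3.0]
width: 40.0
gripper_force: 35.0
time_s: 13.45
position: [515.3, -91.6, 163.1]
tcp_rot: [0.0, -3.141, -0.0]
ft_force: [0.3, -0.4, -1.3]
width: 39.9
gripper_force: 35.0
[515.32461829 -91.58145291 163.06993652] [ 0.32815247 -0.41610543 -1.31651021] 39.86331970105929
(array([488. , 208.9]), [471, 203, 36, 24, 96]) [array([489.1,  29.4, 199. ]), array([485.6,  20.4, 209. ]), array([482.1,  11.4, 219. ])]
(array([259. , 240.7]), [224, 224, 71, 29, 1520]) [array([507.5, -91.8, 199. ]), array([502.6, -91.8, 209. ]), array([497.8, -91.8, 219. ])]
(array([258.8, 285.5]), [229, 278, 61, 20, 864]) [array([535.7, -91.9, 199. ]), array([528.7, -91.9, 209. ]), array([521.7, -91.9, 219. ])]
```

Scaled: 6 mm / 500 = 0.012, 4 mm / 500 = 0.008.

```bash
echo '{"jaw": [10,10,10,10,60,60,60,75,75,75],"sx": [0,0,0,0,0,0,0,0,0,0],"sy": [0,0,0,0,0,0,0,0,0,0],"sz": [0.004,0.008,0.012,0.012,0.012,0.012,0.012,0.012,0.012,0.012],"rx": [0,0,0,0,0,0,0,0,0,0],"ry": [0,0,0,0,0,0,0,0,0,0],"rz": [0,0,0,0,0,0,0,0,0,0]}' > m.json && python3 -m crank m.json; echo '{"jaw": [75,75,75,75,75,75,75,75,75,75],"sx": [0,0,0,0,0,0,0,0,0,0],"sy": [0,0,0,0,0,0,0,0,0,0],"sz": [-0.02,-0.12,-0.2,-0.2,-0.2,-0.2,-0.2,-0.2,-0.2,-0.2],"rx": [0,0,0,0,0,0,0,0,0,0],"ry": [0,0,0,0,0,0,0,0,0,0],"rz": [0,0,0,0,0,0,0,0,0,0]}' > m.json && python3 -m crank m.json; echo '{"jaw": [75,75,75,75],"sx": [0,0,0,0],"sy": [0,0,0,0],"sz": [0,0,0,0],"rx": [0,0,0,0],"ry": [0,0,0,0],"rz": [0,0,0,0]}' > m.json && python3 -m crank m.json
python3 - <<'E'
from h import *
from rig import optics
W,s=wsnap();print(s["position"],s["ft_force"],s["width"])
for b in blobs(bmask(W["frame"]),60):print(b,[plane(W,b[0],z).round(1) for z in(199,209,219)])
S=optics.snapshot("scene");T=optics.snapshot("top")
for D in(S,T):
    for b in blobs(bmask(D["frame"]),60):print(b,[plane(D,b[0],z).round(1) for z in(199,209,219)])
cv2.imwrite("pics/s3.png",cv2.resize(S["frame"][110:310,120:376],None,fx=2.5,fy=2.5)[:,:,::-1])
E
```

```text
time_s: 14.75
position: [515.4, -91.7, 157.2]
tcp_rot: [-0.0, 3.142, -0.0]
ft_force: [-0.3, 0.4, -0.2]
width: 74.6
gripper_force: 0.0
time_s: 16.0
position: [515.4, -91.7, 257.1]
tcp_rot: [0.0, -3.142, -0.0]
ft_force: [-0.1, -0.6, -1.1]
width: 75.1
gripper_force: 0.0
time_s: 16.5
position: [515.4, -91.7, 257.2]
tcp_rot: [0.0, -3.142, 0.0]
ft_force: [0.5, 0.5, 1.1]
width: 74.7
gripper_force: 0.0
[515.35351114 -91.70714691 257.16398897] [0.47082783 0.53509947 1.08012433] 74.73917887911449
(array([259.9, 200.9]), [239, 180, 43, 42, 1401]) [array([514.7, -91.2, 199. ]), array([511.5, -91.3, 209. ]), array([508.3, -91.3, 219. ])]
(array([492.7, 219.5]), [466, 203, 46, 40, 1183]) [array([532.3, 120.5, 199. ]), array([528.4, 111.2, 209. ]), array([524.4, 102. , 219. ])]
(array([179.1, 140.7]), [171, 134, 17, 14, 199]) [array([544.4, 116.1, 199. ]), array([536.1, 109.1, 209. ]), array([527.9, 102. , 219. ])]
(array([251.3, 183.6]), [243, 176, 18, 16, 225]) [array([512.4, -95.6, 199. ]), array([504.6, -99.7, 209. ]), array([ 496.8, -103.8,  219. ])]
(array([148.7, 221.6]), [138, 211, 23, 22, 398]) [array([533.1, 111.5, 199. ]), array([532.1, 108.8, 209. ]), array([531.1, 106. , 219. ])]
```

View pics/s3.png

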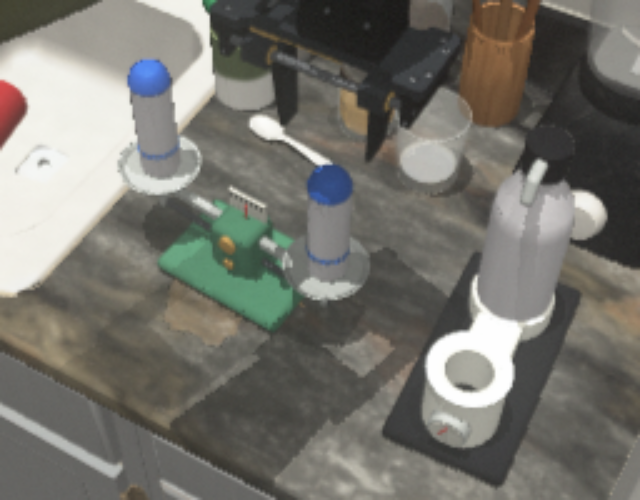

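Both capsules stand upright. The right pan (capsule B) has sunk, its cap height fits 199 mm, and the left pan has risen. B also felt heavier at the wrist. I'll view the well empty-handed first to fix its centre.

```bash
echo '{"jaw": [75,75,75,75,75,75,75],"sx": [0.024,0.056,0.092,0.092,0.092,0.092,0.092],"sy": [-0.11,-0.22,-0.334,-0.334,-0.334,-0.334,-0.334],"sz": [0,0,0,0,0,0,0],"rx": [0,0,0,0,0,0,0],"ry": [0,0,0,0,0,0,0],"rz": [0,0,0,0,0,0,0]}' > m.json && python3 -m crank m.json
python3 - <<'E'
from h import *
W,s=wsnap();print(s["position"],s["tcp_rot"])
np.savez("w4.npz",**W)
c=W["R"]@np.array([469,-259,94])+W["t"];u=W["camera_matrix"]@c;u=u[:2]/u[2];print(u,39*268.4/c[2],21.5*268.4/c[2])
x,y=u.astype(int)
cv2.imwrite("pics/w4.png",cv2.resize(W["frame"][max(y-60,0):y+60,x-60:x+60],None,fx=5,fy=5,interpolation=cv2.INTER_CUBIC)[:,:,::-1]);print(x-60,max(y-60,0))
E
```

```text
time_s: 17.52
position: [469.9, -257.6, 257.2]
tcp_rot: [-0.003, 3.142, 0.0]
ft_force: [0.1, -0.0, 0.9]
width: 74.8
gripper_force: 0.0
[ 469.86301162 -257.55849666  257.21087042] [-3.48704388e-03  3.14150462e+00  1.01928907e-04]
[258.17758555 175.62009167] 30.695801207291098 16.922044255301504
198 115
```

View pics/w4.png

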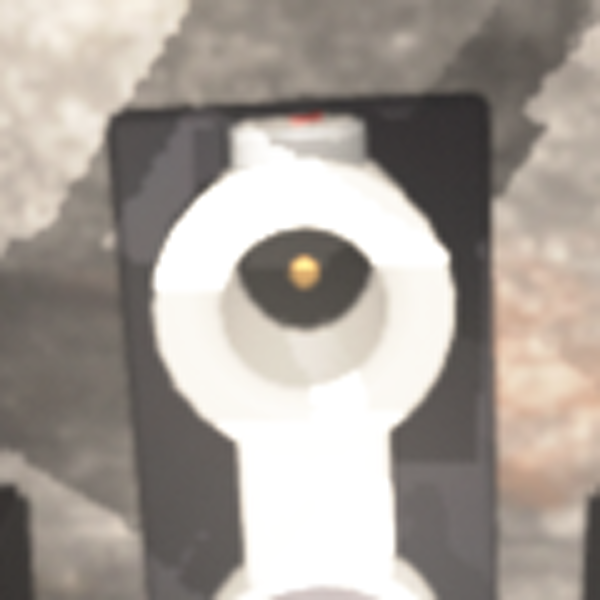

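The crop shows the lip spanning columns 153–456 and the bore 221–387 by rows 227–388. The centre is at crop (304,307), about (258.4,176.1) in the full image.

Scaled: 166 mm / 500 = 0.332, 110 mm / 500 = 0.22.

```bash
python3 - <<'E'
from h import *
W=np.load("w4.npz");print(plane(W,(258.4,176.1),92),plane(W,(258.5,176.1),94))
E
echo '{"jaw": [75,75,75,75,75,75,75,75,10,10],"sx": [-0.024,-0.056,-0.091,-0.091,-0.091,-0.091,-0.091,-0.091,-0.091,-0.091],"sy": [0.11,0.22,0.332,0.332,0.332,0.332,0.332,0.332,0.332,0.332],"sz": [0,0,0,0.1,0.19,0.2,0.2,0.2,0.2,0.2],"rx": [0,0,0,0,0,0,0,0,0,0],"ry": [0,0,0,0,0,0,0,0,0,0],"rz": [0,0,0,0,0,0,0,0,0,0]}' > m.json && python3 -m crank m.json 50
echo '{"jaw": [10,10,10,10],"sx": [0,0,0,0],"sy": [0,0,0,0],"sz": [0,0,0,0],"rx": [0,0,0,0],"ry": [0,0,0,0],"rz": [0,0,0,0]}' > m.json && python3 -m crank m.json
```

```text
[ 470.06200175 -258.72163542   92.        ] [ 469.62249819 -258.58941404   94.        ]
time_s: 18.82
position: [515.4, -93.0, 158.3]
tcp_rot: [0.0, 3.14, -0.001]
ft_force: [0.2, 0.3, -0.0]
width: 60.3
gripper_force: 0.0
time_s: 19.32
position: [514.9, -92.7, 157.2]
tcp_rot: [-0.0, 3.142, -0.0]
ft_force: [-0.1, 0.0, 0.7]
width: 39.9
gripper_force: 49.9
```

Scaled: -166 mm / 500 = -0.332, -110 mm / 500 = -0.22.

```bash
echo '{"jaw": [10,10,10,10,10,10,10,10,10,10],"sx": [0,0,0,0.03,0.06,0.091,0.091,0.091,0.091,0.091],"sy": [0,0,0,-0.11,-0.22,-0.332,-0.332,-0.332,-0.332,-0.332],"sz": [-0.016,-0.06,-0.11,-0.11,-0.11,-0.11,-0.11,-0.11,-0.11,-0.11],"rx": [0,0,0,0,0,0,0,0,0,0],"ry": [0,0,0,0,0,0,0,0,0,0],"rz": [0,0,0,0,0,0,0,0,0,0]}' > m.json && python3 -m crank m.json
python3 - <<'E'
from h import *
from rig import optics
W,s=wsnap();print(s["position"],s["tcp_rot"],s["ft_force"],s["width"])
m=bmask(W["frame"])
ys,xs=np.nonzero(m);print(xs.min(),xs.max(),ys.min(),ys.max())
T=optics.snapshot("top")
for b in blobs(bmask(T["frame"]),60):print(b,plane(T,b[0],199).round(1),plane(T,b[0],249).round(1))
E
```

```text
time_s: 20.58
position: [469.8, -257.6, 212.1]
tcp_rot: [0.003, -3.142, -0.0]
ft_force: [-0.1, 0.5, -2.4]
width: 40.2
gripper_force: 50.0
[ 469.78201056 -257.58453729  212.12452585] [ 3.27565976e-03 -3.14155191e+00 -2.38580990e-04] [-0.05010259  0.52808352 -2.41807034] 40.20545721387305
224 294 184 293
(array([151.7, 222.7]), [141, 212, 22, 22, 382]) [531.  106.2 199. ] [526.2  93.  249. ]
```

Scaled: 30 mm / 500 = 0.06, 20 mm / 500 = 0.04.

```bash
echo '{"jaw": [10,10,10,10,10,10],"sx": [0,0,0,0,0,0],"sy": [0,0,0,0,0,0],"sz": [0.04,0.06,0.06,0.06,0.06,0.06],"rx": [0,0,0,0,0,0],"ry": [0,0,0,0,0,0],"rz": [0,0,0,0,0,0]}' > m.json && python3 -m crank m.json
```

```text
time_s: 21.42
position: [469.6, -258.9, 182.7]
tcp_rot: [-0.0, 3.141, -0.001]
ft_force: [1.2, -1.4, -2.4]
width: 40.0
gripper_force: 50.0
```

Scaled: 19 mm / 500 = 0.038, 16 mm / 500 = 0.032.

```bash
echo '{"jaw": [10,10,10,10,10,10,10],"sx": [0,0,0,0,0,0,0],"sy": [0,0,0,0,0,0,0],"sz": [0.008,0.014,0.02,0.026,0.032,0.038,0.038],"rx": [0,0,0,0,0,0,0],"ry": [0,0,0,0,0,0,0],"rz": [0,0,0,0,0,0,0]}' > m.json && python3 -m crank m.json
```

```text
time_s: 22.3
position: [469.2, -258.6, 162.8]
tcp_rot: [0.0, -3.141, -0.001]
ft_force: [0.4, -0.3, -2.4]
width: 39.9
gripper_force: 50.0
```

No lateral load and the foot is about 13 mm inside. I'll continue toward the highest possible seat position (TCP about 132).

Scaled: 27 mm / 500 = 0.054, 24 mm / 500 = 0.048.

```bash
echo '{"jaw": [10,10,10,10,10,10,10],"sx": [0,0,0,0,0,0,0],"sy": [0,0,0,0,0,0,0],"sz": [0.01,0.02,0.03,0.04,0.048,0.054,0.054],"rx": [0,0,0,0,0,0,0],"ry": [0,0,0,0,0,0,0],"rz": [0,0,0,0,0,0,0]}' > m.json && python3 -m crank m.json; echo '{"jaw": [10,10,10,10,10],"sx": [0,0,0,0,0],"sy": [0,0,0,0,0],"sz": [0.002,0.004,0.006,0.008,0.008],"rx": [0,0,0,0,0],"ry": [0,0,0,0,0],"rz": [0,0,0,0,0]}' > m.json && python3 -m crank m.json;
```

```text
time_s: 23.18
position: [469.3, -258.6, 135.9]
tcp_rot: [0.0, -3.141, -0.0]
ft_force: [0.1, -0.1, -2.9]
width: 39.9
gripper_force: 50.0
time_s: 23.8
position: [469.3, -258.7, 132.0]
tcp_rot: [0.0, -3.141, -0.0]
ft_force: [-0.1, 0.1, -2.9]
width: 39.7
gripper_force: 50.0
```

Scaled: 4 mm / 500 = 0.008, 3 mm / 500 = 0.006.

```bash
for i in 1; do echo '{"jaw": [10,10,10,10,10],"sx": [0,0,0,0,0],"sy": [0,0,0,0,0],"sz": [0.002,0.004,0.006,0.008,0.008],"rx": [0,0,0,0,0],"ry": [0,0,0,0,0],"rz": [0,0,0,0,0]}' > m.json && python3 -m crank m.json; done | grep -E 'pos|ft'
```

```text
position: [469.3, -258.7, 128.0]
ft_force: [-0.7, -0.9, -2.2]
```

Scaled: 4 mm / 500 = 0.008, 3 mm / 500 = 0.006.

```bash
echo '{"jaw": [10,10,10,10,10],"sx": [0,0,0,0,0],"sy": [0,0,0,0,0],"sz": [0.002,0.004,0.006,0.008,0.008],"rx": [0,0,0,0,0],"ry": [0,0,0,0,0],"rz": [0,0,0,0,0]}' > m.json && python3 -m crank m.json | grep -E 'pos|ft'
```

```text
position: [469.3, -258.6, 124.0]
ft_force: [0.3, 0.1, -1.4]
```

Scaled: 3 mm / 500 = 0.006, 2 mm / 500 = 0.004.

```bash
echo '{"jaw": [10,10,10,10],"sx": [0,0,0,0],"sy": [0,0,0,0],"sz": [0.002,0.004,0.006,0.006],"rx": [0,0,0,0],"ry": [0,0,0,0],"rz": [0,0,0,0]}' > m.json && python3 -m crank m.json | grep -E 'pos|ft'
```

```text
position: [469.6, -258.8, 121.6]
ft_force: [-0.8, 1.1, 1.3]
```

Scaled: 2 mm / 500 = 0.004, 1 mm / 500 = 0.002.

```bash
echo '{"jaw": [10,10,10],"sx": [0,0,0],"sy": [0,0,0],"sz": [0.002,0.004,0.004],"rx": [0,0,0],"ry": [0,0,0],"rz": [0,0,0]}' > m.json && python3 -m crank m.json | grep -E 'pos|ft'
```

```text
position: [469.5, -258.8, 119.1]
ft_force: [-0.4, -0.3, 0.6]
```

Scaled: 1 mm / 500 = 0.002.

```bash
echo '{"jaw": [10,10],"sx": [0,0],"sy": [0,0],"sz": [0.002,0.002],"rx": [0,0],"ry": [0,0],"rz": [0,0]}' > m.json && python3 -m crank m.json | grep -E 'pos|ft'
```

```text
position: [469.4, -258.8, 118.1]
ft_force: [-0.4, -0.5, 0.0]
```

Scaled: 1 mm / 500 = 0.002.

```bash
echo '{"jaw": [10,10],"sx": [0,0],"sy": [0,0],"sz": [0.002,0.002],"rx": [0,0],"ry": [0,0],"rz": [0,0]}' > m.json && python3 -m crank m.json | grep -E 'pos|ft'
```

```text
position: [469.4, -258.8, 117.1]
ft_force: [-0.2, -0.1, 0.7]
```

Sliding on the seat at a steady push, so I step on gently.

Scaled: 0.5 mm / 500 = 0.001.

```bash
echo '{"jaw": [10,10],"sx": [0,0],"sy": [0,0],"sz": [0.001,0.001],"rx": [0,0],"ry": [0,0],"rz": [0,0]}' > m.json && python3 -m crank m.json | grep -E 'pos|ft'
```

```text
position: [469.5, -258.8, 116.8]
ft_force: [-0.2, 0.2, 2.8]
```

Scaled: 0.5 mm / 500 = 0.001.

```bash
echo '{"jaw": [10,10],"sx": [0,0],"sy": [0,0],"sz": [0.001,0.001],"rx": [0,0],"ry": [0,0],"rz": [0,0]}' > m.json && python3 -m crank m.json | grep -E 'pos|ft'
```

```text
position: [469.6, -258.8, 116.7]
ft_force: [-2.3, 0.9, 4.9]
```

Scaled: 0.5 mm / 500 = 0.001.

```bash
echo '{"jaw": [10,10],"sx": [0,0],"sy": [0,0],"sz": [0.001,0.001],"rx": [0,0],"ry": [0,0],"rz": [0,0]}' > m.json && python3 -m crank m.json | grep -E 'pos|ft'
```

```text
position: [469.7, -258.8, 116.7]
ft_force: [-1.5, 1.3, 6.3]
```

Scaled: 1 mm / 500 = 0.002, 0.5 mm / 500 = 0.001.

```bash
echo '{"jaw": [10,10,10],"sx": [0,0,0],"sy": [0,0,0],"sz": [0.001,0.002,0.002],"rx": [0,0,0],"ry": [0,0,0],"rz": [0,0,0]}' > m.json && python3 -m crank m.json | grep -E 'pos|ft|wid'
```

```text
position: [470.0, -258.9, 116.7]
ft_force: [-3.0, 1.8, 10.9]
width: 39.7
```

```bash
echo '{"jaw": [10,10,10],"sx": [0,0,0],"sy": [0,0,0],"sz": [0.001,0.0014,0.0014],"rx": [0,0,0],"ry": [0,0,0],"rz": [0,0,0]}' > m.json && python3 -m crank m.json | grep -E 'pos|ft|wid'
```

```text
position: [470.1, -258.9, 116.6]
ft_force: [-3.4, 3.7, 13.8]
width: 39.7
```

Scaled: 0.4 mm / 500 = 0.0008.

```bash
echo '{"jaw": [10,10,10,10,10],"sx": [0,0,0,0,0],"sy": [0,0,0,0,0],"sz": [0.0008,0.0008,0.0008,0.0008,0.0008],"rx": [0,0,0,0,0],"ry": [0,0,0,0,0],"rz": [0,0,0,0,0]}' > m.json && python3 -m crank m.json | grep -E 'pos|ft|wid|time'
```

```text
time_s: 28.55
position: [470.2, -259.0, 116.6]
ft_force: [-4.7, 2.6, 15.6]
width: 39.6
```

Held at about 18 N. I'll unload, release and retreat.

Scaled: -60 mm / 500 = -0.12, -3.5 mm / 500 = -0.007.

```bash
echo '{"jaw": [10,10,10,60,60,60,75,75,75,75],"sx": [0,0,0,0,0,0,0,0,0,0],"sy": [0,0,0,0,0,0,0,0,0,0],"sz": [-0.004,-0.007,-0.007,-0.007,-0.007,-0.007,-0.007,-0.007,-0.03,-0.12],"rx": [0,0,0,0,0,0,0,0,0,0],"ry": [0,0,0,0,0,0,0,0,0,0],"rz": [0,0,0,0,0,0,0,0,0,0]}' > m.json && python3 -m crank m.json; echo '{"jaw": [75,75,75,75,75,75,75],"sx": [0,0,0.1,0.1,0.1,0.1,0.1],"sy": [0,0,0,0,0,0,0],"sz": [-0.1,-0.2,-0.2,-0.2,-0.2,-0.2,-0.2],"rx": [0,0,0,0,0,0,0],"ry": [0,0,0,0,0,0,0],"rz": [0,0,0,0,0,0,0]}' > m.json && python3 -m crank m.json
python3 - <<'E'
from h import *
from rig import optics
W,s=wsnap();print(s["position"],s["ft_force"],s["width"])
z=94-56+124
for b in blobs(bmask(W["frame"]),60):print(b,plane(W,b[0],z).round(1))
S=optics.snapshot("scene");cv2.imwrite("pics/s5.png",cv2.resize(S["frame"][100:310,120:376],None,fx=2.5,fy=2.5)[:,:,::-1])
E
```

```text
time_s: 29.8
position: [467.7, -257.5, 171.6]
tcp_rot: [0.0, -3.136, -0.006]
ft_force: [0.8, -0.2, 0.6]
width: 75.1
gripper_force: 0.0
time_s: 30.68
position: [419.8, -258.6, 273.2]
tcp_rot: [0.001, -3.141, -0.001]
ft_force: [0.7, 0.2, 0.5]
width: 74.9
gripper_force: 0.0
[ 419.84262855 -258.64741291  273.17525836] [0.69903243 0.20784853 0.51445492] 74.8813622432133
(array([258.8, 226.6]), [243, 211, 33, 33, 863]) [ 466.4 -259.1  162. ]
```

View pics/s5.png

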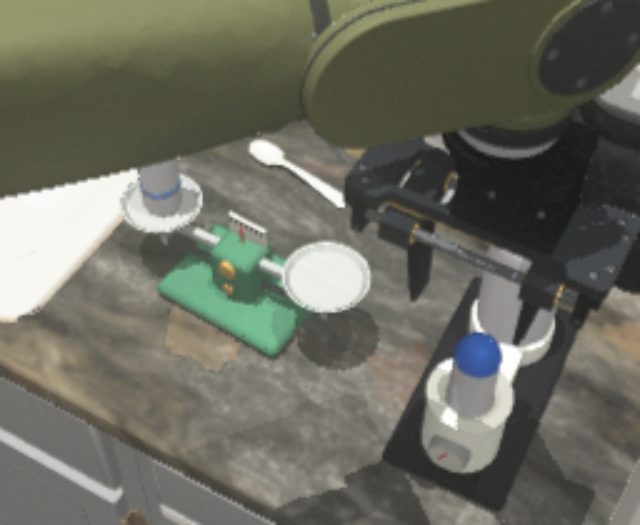

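Capsule B stands upright in the well, with its cap at crop (478,355). Capsule A still stands on the left pan, with its foot at (160,195), and the hand is clear. I'm handing in.

```bash
python3 -c "
from rig import job; print(job.hand_in())"
```

```text
the job is handed in; nothing more can be done
None
```

The job is handed in but no verdict came back: the heavier capsule (B, which sank on the right pan) is pressed home in the carbonator well at about 18 N, and the lighter one (A) stands on the left pan with the hand clear.

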